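Push a case box down the queue lane

ROBOT

A 7-joint arm with a two-finger parallel gripper is mounted at the origin on a cart in front of the work surface, level with it; the furniture and walls round the work are solid. World frame = base frame: x ahead of the robot, y to its left, z up, the work surface at z = 0. Lengths are in m, angles in rad, forces in N, time in s.
With the tool pointing down it reaches from about 0.425 to 0.925 m from the base axis. Payload 6.8 kg.
Tool frame: the origin (TCP) lies midway between the tips of the shut fingers; the grasp point (between the pads) lies 19 mm behind it; z points along the fingers, y is the line along which they close (so a half turn about z gives the same grasp; the last joint's range is limited). The gripper opens to 85 mm and grips with 20 to 120 N. Pads are 22 mm wide; open, the fingers measure 114 mm over their backs; the gripper's body (76 mm by 85 mm) begins 54 mm behind the grasp point. The pads swing forward as they close: fully open they stand 13 mm farther back than shut.
Start: joints at [1.189, 0.477, 0.022, 1.555, -0.011, 1.109, -0.083], TCP at [0.183, -0.65, 0.231] pointing down, gripper open.
Joint ranges: [-2.96, 2.96], [-0.34, 2.1], [-1.41, 1.46], [0.24, 2.44], [-1.37, 4.51], [0.17, 1.92], [-2.96, 2.96]. Speed limits (rad/s): [2.39, 2.39, 3.14, 3.14, 3.14, 3.14, 3.14].

INTERFACE

Orientations are given as a rotation vector (axis times angle).
In Python, from bench import get_obs, grab_frame, camera_params, r gives the robot as it stands.
- The arm moves only by the shell command python3 -m jog 'ROWS' [FORCE]. ROWS is JSON, a list of rows, each an object of numbers: "rx", "ry", "rz": the turn, a rotation vector about the world's x, y, z scaled (see below); "x", "y", "z": the shift along the world's x, y, z scaled (see below); "jaw": the opening, from -1 (shut) to 1 (fully open). In form: [{"rx": .., "ry": .., "rz": .., "x": .., "y": .., "z": .., "jaw": ..}, ...]. A call has 1 to 8 rows; each row shifts and turns the commanded pose from where the row before left it; what a row does not reach is not made up. The controller multiplies each number of a shift by 60 mm and each number of a turn by 10 degrees. A row lasts 1/8 s, in which the tool goes at most 62.5 mm and 10.7 degrees, less where a joint would pass 70% of its speed; a pose out of reach is approached as far as the arm can. A call with a number of a shift or a turn outside -1 to 1 is refused whole. A call with a gripper value outside its range is refused whole. The fingers move at their own pace and stop on an object; FORCE is the grip in N (left out, the last holds). Time passes only in rows, so rows that do not move let the fingers close. It gives the time, the measured TCP pose, the force, the opening and the grip force at its end, in the units of the state.
- get_obs(): the state, without advancing time (a new reading comes with each control period).
- grab_frame(name): name is "side" or "top"; returns the picture (400x640x3 uint8, red, green, blue); there is no depth.
- camera_params(name): a dict with "fx", "fy", "cx", "cy" (pixels), "R" (3x3) and "t" (3): a world point X has camera coordinates R X + t. Camera axes: x right, y down, z forward; pixel columns grow to the right and rows downward; lengths in m; the calibration is good to about 2 mm. A picture is of the moment at which its call begins. camera_params takes no time and is no camera call.
- r.hand_in(): hands the job in; it is judged then, once.
The state is a dict: "clock": time; "joints": joint angles; "qvel": joint speeds; "tau": joint torques, N m; "tcp_pos": TCP position; "orientation": TCP orientation; "contact_force": force on the tool from outside, world axes, zero at the start; "moment": the same for the moment, N m; "grip_width": finger opening in m; "gripper_force": force on a finger pad.
Only numpy, scipy, OpenCV 4.12 (cv2) and the standard library are available. Lean on these libraries where they do the work, as an engineer would, in place of code of your own. Each camera call takes 0.05 s, during which the arm holds its last target. There are 200 camera calls.

TASK

Push the grey tooth box that stands in front of the lane down between the two aluminium guide rails until it stands square between the two green lines, short of the box already waiting there. Neither the box nor the robot may touch a rail; line the box up with nudges before it goes in. Keep the box flat on the plate and never lift it, do not bump the waiting box, leave everything else where it is, and finish with the hand clear.

Things in the scene. Friction and masses are not known exactly. Their poses are not given: they have to be found in the camera images.
- lane: Light grey plate 440 x 160 x 8 mm, fixed on the table. Origin: centre of its underside; x = direction of travel, y = left of travel, z up. Boxes slide on its top, z = 8 mm. From x = -220 to -60 mm it is an open apron; two rails stand on it from x = -60 to +220 mm. Green lines (8 mm) cross it, inner edges at x = 23 and 117 mm. Rubber end stop, 18 mm high, at x = 208 to 218 mm.
- rail_left: Aluminium guide rail on the left of travel, part of the lane, origin and axes the same as lane. Its inner face is at y = +60 mm (8 mm thick, with a low flange outside it to y = +79 mm), its top 26 mm above the table. The clear width between the rails is 120 mm.
- rail_right: The other guide rail, mirror image: inner face at y = -60 mm, outer edge at y = -79 mm, origin and axes the same as lane.
- bay (a point): Centre of the bay between the two green lines, on the plate's top (x = 70 mm, y = 0 of the lane); axes as the lane.
- mouth (a point): Middle of the lane's mouth, on the plate's top, where the rails begin (x = -60 mm, y = 0 of the lane); axes as the lane.
- case_box: Box to push: dark grey, clear lid (fixed shut), about 0.15 kg, loose on the apron, up to 0.2 rad askew and 30 mm off the lane's middle. Origin: centre of underside, z up. y: +-46 mm; x: -30 to +32 mm (lid tab to -37); 32 mm high. Stands across the lane, its x pointing back against the travel: push on the flat hinge side (x = +32 mm). Centred and square it has 14 mm free to each rail.
- waiting_box: A second box just like it, loose, already standing at the far end of the lane between the rails, about 95 mm beyond the bay's centre. Same origin and axes. Not to be bumped.
- white_jar: Bystander: white screw jar 52 mm in diameter, 55 mm high, loose. Origin at the centre of its underside.
- red_tin: Bystander: round tin with red lid, 58 mm in diameter, 26 mm high, loose. Origin at the centre of its underside.
- dental_model: Bystander: grey dental arch on a plaster base, 58 x 68 x 28 mm, loose. Origin at the centre of its underside.
- bur_stand: Bystander: aluminium block with burs standing in it, 34 x 75 x 52 mm, loose. Origin at the centre of its underside.
Things that resemble listed ones, but are neither listed nor needed, are in the scene too. Leave any turquoise look-alike of the case_box alone.

How it is judged:
At the end, for the whole second after the job is handed in: The case box lies flat and at rest on the plate with its origin within 15 mm of the bay's centre along the lane and 14 mm across it, square to the lane within 0.15 rad; the waiting box and the bystanders are within 10 mm of where they were (x of case_box in the frame of bay between -0.015 and 0.015 m and y of case_box in the frame of bay between -0.014 and 0.014 m and z of case_box in the frame of bay between -0.003 and 0.003 m and angle between the x axis of case_box and the x axis of lane, either way round below 0.15 rad and angle between case_box's own z axis and vertical below 0.05 rad and linear speed of case_box below 0.01 m/s and distance of each of waiting_box, white_jar, red_tin, dental_model, bur_stand from where it was at the start of the episode below 0.01 m); the robot touches nothing.
It fails at once if a guide rail is touched by the box or the robot (contact force between any of rail_left, rail_right and anything else above 0.3 N).
It fails at once if the case box is lifted more than 10 mm off the plate, or falls off it (z of case_box in the frame of lane above 0.018 m or z of case_box in the frame of lane below 0.003 m).
It fails at once if the case box is tipped (angle between case_box's own z axis and vertical above 0.25 rad).
It fails at once if the waiting box is bumped: the case box or the robot touches it (contact force between waiting_box and case_box above 0.3 N or contact force between waiting_box and the arm above 0.3 N or contact force between waiting_box and the fingers above 0.3 N).
It fails at once if a bystander (jar, tin, dental model, bur block) is moved more than 10 mm (distance of any of white_jar, red_tin, dental_model, bur_stand from where it was at the start of the episode above 0.01 m).
It also fails if it takes over 54 s, if anything falls off the work surface, if the arm or the gripper's body presses on something with over 40 N, if the wrist force passes 120 N, or if a joint passes its speed limit or range.

## Working session

There is one attempt and no reset: what is moved stays moved. The work goes in short steps, Python scripts to look and compute and a shell command to move; the robot and the scene stay as the last step left them, time stands still between calls to the robot, and variables do not carry over. Pictures are saved under pics/ and viewed, at most 10 in all, crops included, and the job is handed in when it is done.

```bash
mkdir -p pics; ls; python3 - <<'E'
from bench import get_obs, grab_frame, camera_params
import cv2
for n in("side","top"):
    f=grab_frame(n); cv2.imwrite(f"pics/{n}0.png",f[:,:,::-1]); print(n,camera_params(n))
o=get_obs();print(o)
E
```

```text
pics
side {'fx': 400.12593796378957, 'fy': 400.12593796378957, 'cx': 317.63703758610734, 'cy': 198.59055225348834, 'R': array([[-0.81465973, -0.57989632,  0.00705582],
       [-0.27729735,  0.37881433, -0.88295293],
       [ 0.50934831, -0.72126276, -0.46940849]]), 't': array([0.42433965, 0.16895872, 1.15631306])}
top {'fx': 395.95834365782696, 'fy': 395.95834365782696, 'cx': 323.4398717672775, 'cy': 205.15148631948043, 'R': array([[ 0.02619911, -0.99962429,  0.00805566],
       [-0.99525059, -0.02683856, -0.09357328],
       [ 0.09375433, -0.00556586, -0.9955798 ]]), 't': array([0.0190051 , 0.49550842, 1.12338298])}
{'clock': 0.1, 'joints': array([ 1.18893251,  0.47772712,  0.02236481,  1.5563519 , -0.01149179,
        1.10930479, -0.08308621]), 'qvel': array([ 0.00069884, -0.0007822 ,  0.00257275, -0.00260354, -0.00058756,
       -0.00178057,  0.00096227]), 'tau': array([ 5.36973224e-03, -5.97765219e+01,  1.61427900e+00, -2.81955296e+01,
        1.28297601e-02,  4.98217531e-03, -3.27848745e-06]), 'tcp_pos': array([ 0.18231952, -0.64935439,  0.23041717]), 'orientation': array([-3.11059600e+00, -4.28491871e-01,  5.70756348e-04]), 'contact_force': array([-0.08632112, -0.27229387,  0.49993967]), 'moment': array([-0.01466075, -0.0078114 ,  0.03672186]), 'gripper_force': 0.0, 'grip_width': 0.08563793546274302}
```

View pics/top0.png

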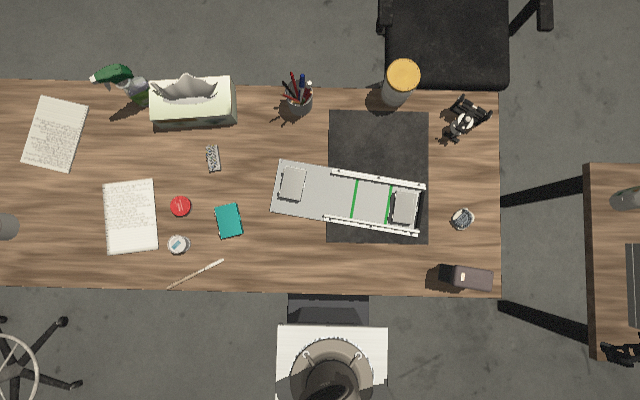

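View pics/side0.png

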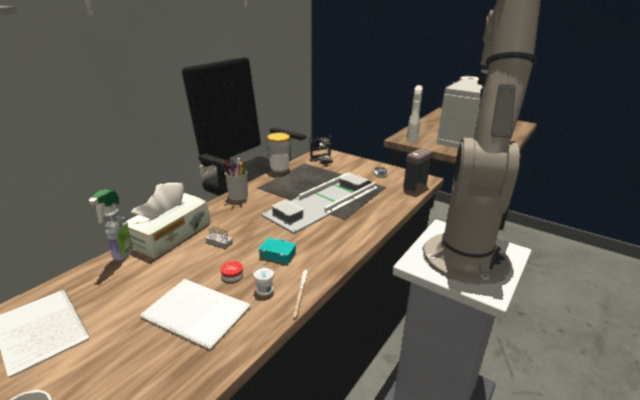

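The top view has the lane running to image right, about (270,190) to (425,205). Three things could be taken for the case box:
- the grey box on the apron at (292,184)
- the grey box at the far end at (404,207), which is the waiting box
- the turquoise look-alike at (229,220)

I choose (292,184) and check it in a crop.

```bash
cat > h.py <<'E'
import numpy as np, cv2
from bench import get_obs, grab_frame, camera_params
P={n:camera_params(n) for n in("side","top")}
def ray(n,uv,z):
    p=P[n];uv=np.atleast_2d(uv).astype(float)
    d=np.c_[(uv[:,0]-p['cx'])/p['fx'],(uv[:,1]-p['cy'])/p['fy'],np.ones(len(uv))]@p['R']
    c=-p['R'].T@p['t'];return c+d*((z-c[2])/d[:,2])[:,None]
def proj(n,X):
    p=P[n];c=np.atleast_2d(X)@p['R'].T+p['t'];return np.c_[c[:,0]/c[:,2]*p['fx']+p['cx'],c[:,1]/c[:,2]*p['fy']+p['cy']]
E
python3 - <<'E'
from h import *
i=cv2.imread('pics/top0.png')
cv2.imwrite('pics/c1.png',cv2.resize(i[150:250,262:432],None,fx=4.7,fy=4.7,interpolation=cv2.INTER_CUBIC))
g=cv2.cvtColor(i,cv2.COLOR_BGR2HSV)
m=cv2.inRange(g,(50,120,60),(75,255,255));m[:150]=0;m[260:]=0
n,l,s,c=cv2.connectedComponentsWithStats(m)
for k in range(1,n):
    if s[k,4]>20:
        q=np.argwhere(l==k)[:,::-1].astype(np.float32);w=ray('top',q,.008)[:,:2]
        print(s[k],cv2.minAreaRect((w*1000).astype(np.float32)))
E
```

```text
[350 179   8  39  87] ((519.6672973632812, -56.33049011230469), (6.493981838226318, 113.94515228271484), 81.38964080810547)
[384 185   8  39  87] ((504.58245849609375, -157.05320739746094), (6.608675003051758, 113.86502075195312), 81.60749053955078)
```

View pics/c1.png

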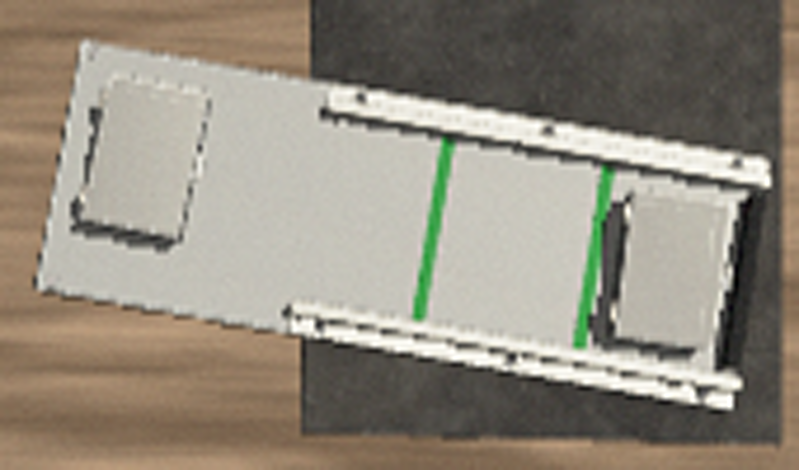

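The crop shows the grey, clear-lidded box on the apron, with its top face at crop (108,77) to (178,245). The waiting box is at crop (680,270), beyond the second green line. The choice is right, so next I measure it.

```bash
python3 - <<'E'
from h import *
i=cv2.imread('pics/top0.png')
c=262;r=150
cr=lambda x,y:(c+(x+.5)/4.7-.5,r+(y+.5)/4.7-.5)
print(ray('top',[cr(85,42),cr(38,290)],.008))
L=ray('top',[cr(85,42),cr(38,290)],.008)
d=np.array([504.58-519.67,-157.05+56.33]);d/=np.linalg.norm(d)
print('yaw',np.arctan2(d[1],d[0]))
print('apron mid',L.mean(0)[:2]+d*.290)
print(i[165:205:4,275:312].astype(int).sum(2)//3)
s=cv2.imread('pics/side0.png')
cv2.imwrite('pics/c2.png',np.vstack([cv2.resize(i[158:210,270:325],(660,624//2*1),interpolation=cv2.INTER_CUBIC) if 0 else cv2.resize(i[160:210,272:332],(720,600),interpolation=cv2.INTER_CUBIC)]))
for n in P:print(n,-P[n]['R'].T@P[n]['t'])
E
```

```text
[[0.63147956 0.16535507 0.008     ]
 [0.47392313 0.18885523 0.008     ]]
yaw -1.7195114891250363
apron mid [ 0.50973274 -0.1096939 ]
[[121 124 124 169 188 185 187 184 188 183 186 200 195 194 190 175 188 187
  186 187 188 189 188 185 188 188 187 190 188 189 190 187 193 187 190 193
  192]
 [121 123 134 189 189 189 185 185 156 174 179 176 178 176 187 182 184 178
  180 186 183 185 183 185 192 197 218 207 215 202 173 197 188 189 190 187
  185]
 [116  84 193 189 191 187  62  71 103 193 173 179 175 180 175 181 181 180
  183 183 184 184 184 184 188 187 187 187 189 189 184 145 190 193 188 192
  188]
 [ 82 206 186 187 186 191 193  75 174 175 181 179 177 179 178 179 182 183
  183 182 182 184 184 187 186 189 185 187 190 201 120 192 188 189 188 190
  188]
 [173 188 190 188 189 189  71 176 175 175 177 178 177 176 178 180 183 182
  182 183 182 184 184 184 183 189 189 187 197  63 194 189 187 192 190 191
  188]
 [192 187 187 189 190  69 154 178 174 176 178 173 180 180 177 178 182 180
  183 183 187 184 186 188 185 185 189 185 140 234 173 186 192 187 186 186
  190]
 [189 187 187 188 162 146 192 174 173 176 178 177 177 179 182 179 180 180
  183 181 184 187 185 188 183 183 188 137 194 193 191 186 188 189 190 189
  189]
 [186 189  65  73 133 181 171 175 176 178 175 177 180 176 179 179 180 180
  182 182 182 184 185 186 186 187 144 167 195 191 191 188 191 190 191 191
  189]
 [190 191 163  71  75  66  69 119 126 178 155 157 169 171 194 182 182 181
  179 184 185 186 186 187 189 181 152 196 191 189 187 189 188 190 188 192
  189]
 [187 188 185 190 190 191 193 195 196 193 194 127 132 130  76  75  73  73
   78  74  76  77  63  58 121 131 192 187 190 188 188 191 190 191 189 190
  191]]
side [-0.19642187  1.01607457  0.68897171]
top [0.38733512 0.03854929 1.16463066]
```

View pics/c2.png

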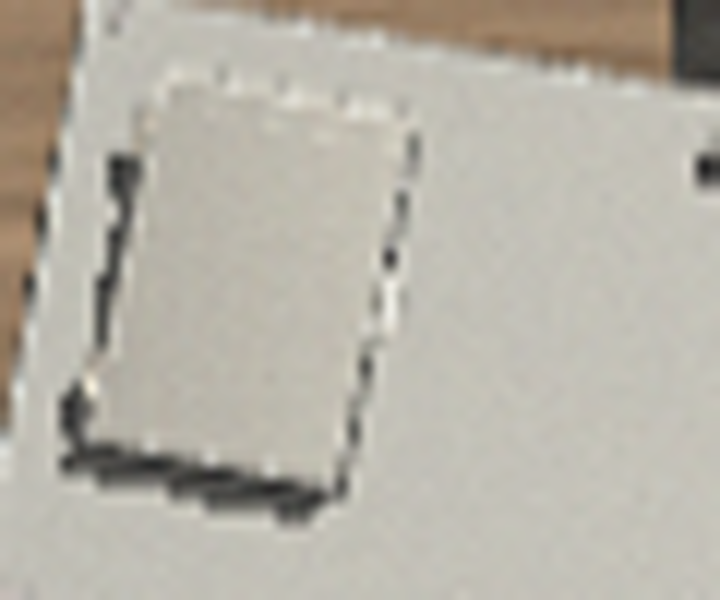

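The box's top face in this crop has corners at about TL(148,80), TR(415,105), BR(335,490) and BL(85,440). Shadow lies on the left and below.

```bash
cat >> h.py <<'E'
d=np.array([-.148,-.989]);d/=np.linalg.norm(d);n=np.array([-d[1],d[0]]);bay=np.array([.5113,-.1075])
def lane(X):
    w=np.atleast_2d(X)[:,:2]-bay;return np.c_[w@d+.07,w@n]*1000
def world(x,y): return bay+d*(x/1000-.07)+n*y/1000
E
python3 - <<'E'
from h import *
q=np.array([(148,80),(415,105),(335,490),(85,440)],float);uv=q/12+[272,160]-.5
X=ray('top',uv,.04);l=lane(X);print(l.round(1))
for k in range(4):print(np.linalg.norm(l[k]-l[k-1]))
print('c',l.mean(0))
e=[l[0]-l[3],l[1]-l[2],]
for v in e:print('ang long edges',np.degrees(np.arctan2(-v[0],v[1])))
for v in (l[1]-l[0],l[2]-l[3]):print('ang short',np.degrees(np.arctan2(v[1],v[0])))
from scipy.spatial.transform import Rotation as R
print(R.from_rotvec(get_obs()['orientation']).as_matrix().round(3))
print(world(-150,0),world(-220,0),proj('top',[*world(-220,0),.05]))
E
```

```text
[[-197.3   52.5]
 [-133.3   57.7]
 [-135.5  -36.9]
 [-196.2  -35.5]]
88.04255032503836
64.29971824299643
94.68861539928155
60.72875678065265
c [-165.57037834    9.45213111]
ang long edges 0.749432869853956
ang long edges -1.3439333917074547
ang short 4.679181414378544
ang short -1.304188352717546
[[ 0.963  0.27  -0.001]
 [ 0.27  -0.963  0.002]
 [-0.    -0.002 -1.   ]]
[0.54385959 0.11007728] [0.55421946 0.17930641] [[272.27602563 182.06444272]]
```

The top-face size comes out at about 62 x 92 mm, which fits the description. The box is at lane x ≈ -166, y ≈ +9.5 mm, and nearly square. The plan is to nudge it sideways by -9 mm with the shut fingers, then push it from behind.

```bash
python3 -m jog '[{"x":0.52,"y":0.84,"rz":0.44,"jaw":-1},{"x":0.52,"y":0.84,"rz":0.44,"jaw":-1},{"x":0.52,"y":0.84,"rz":0.44,"jaw":-1},{"x":0.52,"y":0.84,"rz":0.44,"jaw":-1},{"x":0.52,"y":0.84,"rz":0.44,"jaw":-1},{"x":0.52,"y":0.84,"rz":0.44,"jaw":-1},{"x":0.52,"y":0.84,"rz":0.44,"jaw":-1},{"x":0.52,"y":0.84,"rz":0.44,"jaw":-1}]' 20
python3 -m jog '[{"x":0.52,"y":0.84,"rz":0.44,"jaw":-1},{"x":0.52,"y":0.84,"rz":0.44,"jaw":-1},{"x":0.52,"y":0.84,"rz":0.44,"jaw":-1},{"x":0.52,"y":0.84,"rz":0.44,"jaw":-1},{"x":0.52,"y":0.84,"rz":0.44,"jaw":-1},{"x":0.52,"y":0.84,"rz":0.44,"jaw":-1},{"x":0.52,"y":0.84,"rz":0.44,"jaw":-1},{"jaw":-1}]'
cat > st.py <<'E'
from h import *
from scipy.spatial.transform import Rotation as R
o=get_obs();m=R.from_rotvec(o['orientation']).as_matrix()
print('t',round(o['clock'],2),'lane',lane(o['tcp_pos']).round(1),'z',o['tcp_pos'][2].round(4),'ny',np.degrees(np.arctan2(m[1,1],m[0,1])-np.arctan2(n[1],n[0])).round(2),'tilt',m[:,2].round(3),'F',o['contact_force'].round(2),o['grip_width'].round(4))
E
python3 st.py
```

```text
validation failed for argument at $[0]...
validation failed for argument at $[0]...
Traceback (most recent call last):
  File "st.py", line 4, in <module>
    print('t',round(o['clock'],2),'lane',lane(o['tcp_pos']).round(1),'z',o['tcp_pos'][2].round(4),'ny',np.degrees(np.arctan2(m[1,1],m[0,1])-np.arctan2(n[1],n[0])).round(2),'tilt',m[:,2].round(3),'F',o['contact_force'].round(2),o['grip_width'].round(4))
                                                                                                                                                                                                                                   ^^^^^^^^^^^^^^^^^^^^^
AttributeError: 'float' object has no attribute 'round'
```

```bash
sed -i "s/o\['grip_width'\].round(4)/round(o['grip_width'],4)/" st.py
python3 -m jog '[{"rx":0,"ry":0,"rz":0.44,"x":0.52,"y":0.84,"z":0,"jaw":-1},{"rx":0,"ry":0,"rz":0.44,"x":0.52,"y":0.84,"z":0,"jaw":-1},{"rx":0,"ry":0,"rz":0.44,"x":0.52,"y":0.84,"z":0,"jaw":-1},{"rx":0,"ry":0,"rz":0.44,"x":0.52,"y":0.84,"z":0,"jaw":-1},{"rx":0,"ry":0,"rz":0.44,"x":0.52,"y":0.84,"z":0,"jaw":-1},{"rx":0,"ry":0,"rz":0.44,"x":0.52,"y":0.84,"z":0,"jaw":-1},{"rx":0,"ry":0,"rz":0.44,"x":0.52,"y":0.84,"z":0,"jaw":-1},{"rx":0,"ry":0,"rz":0.44,"x":0.52,"y":0.84,"z":0,"jaw":-1}]' 20
python3 st.py
```

```text
clock: 1.1
tcp_pos: [0.4326, -0.2449, 0.2312]
orientation: [2.835, 1.353, -0.0]
contact_force: [0.8, -0.7, 0.2]
grip_width: 0.0
gripper_force: 0.0
t 1.1 lane [[217.6 -57.5]] z 0.2312 ny -30.47 tilt [-0. -0. -1.] F [ 0.82 -0.75  0.16] 0.0
```

```bash
python3 -m jog '[{"rx":0,"ry":0,"rz":0.44,"x":0.52,"y":0.84,"z":0,"jaw":-1},{"rx":0,"ry":0,"rz":0.44,"x":0.52,"y":0.84,"z":0,"jaw":-1},{"rx":0,"ry":0,"rz":0.44,"x":0.52,"y":0.84,"z":0,"jaw":-1},{"rx":0,"ry":0,"rz":0.44,"x":0.52,"y":0.84,"z":0,"jaw":-1},{"rx":0,"ry":0,"rz":0.44,"x":0.52,"y":0.84,"z":0,"jaw":-1},{"rx":0,"ry":0,"rz":0.44,"x":0.52,"y":0.84,"z":0,"jaw":-1},{"rx":0,"ry":0,"rz":0.44,"x":0.52,"y":0.84,"z":0,"jaw":-1},{"rx":0,"ry":0,"rz":0,"x":0,"y":0,"z":0,"jaw":-1}]' | tail -0
python3 st.py
```

```text
t 2.1 lane [[-168.3  105.4]] z 0.2305 ny 0.65 tilt [-0.001  0.004 -1.   ] F [-0.37  0.49 -0.52] -0.0Exception ignored on flushing sys.stdout:
BrokenPipeError: [Errno 32] Broken pipe
```

```bash
python3 -m jog '[{"rx":0,"ry":0,"rz":-0.06,"x":0,"y":-0.04,"z":-0.9,"jaw":-1},{"rx":0,"ry":0,"rz":0,"x":0,"y":0,"z":-0.9,"jaw":-1},{"rx":0,"ry":0,"rz":0,"x":0,"y":0,"z":-0.9,"jaw":-1},{"rx":0,"ry":0,"rz":0,"x":0,"y":0,"z":-0.76,"jaw":-1},{"rx":0,"ry":0,"rz":0,"x":0,"y":0,"z":0,"jaw":-1}]' >/dev/null
python3 st.py; python3 - <<'E'
from h import *
i=grab_frame('top')[:,:,::-1]; s=grab_frame('side')[:,:,::-1]
cv2.imwrite('pics/c3.png',np.hstack([cv2.resize(i[150:220,262:332],(400,400),interpolation=cv2.INTER_CUBIC),cv2.resize(s[170:240,250:320],(400,400),interpolation=cv2.INTER_CUBIC)]))
E
```

```text
t 2.73 lane [[-157.   103.3]] z 0.0199 ny -0.44 tilt [-0.008 -0.002 -1.   ] F [0.07 0.21 0.96] -0.0002
```

View pics/c3.png

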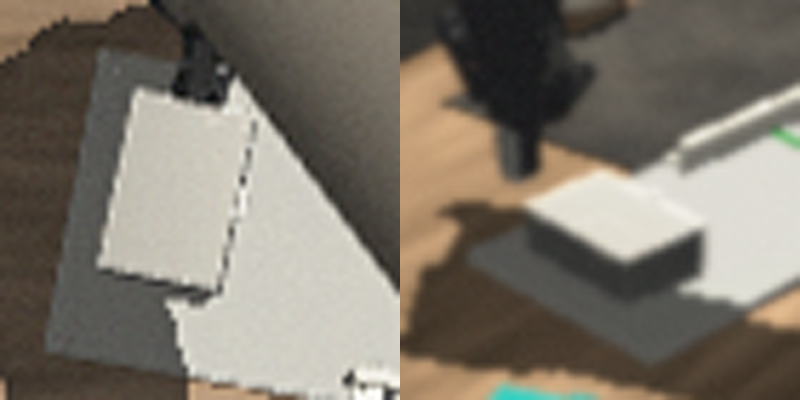

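The left half shows the fingers just beyond the box's left end at (205,85). The box's top corners are at about (133,88), (255,115), (217,290) and (98,265) in that crop.

```bash
python3 - <<'E'
from h import *
q=np.array([(133,88),(257,112),(220,288),(98,266)],float);uv=q/(400/70)+[262,150]-.5
l=lane(ray('top',uv,.04));print(l.round(1),l.mean(0))
for v in (l[0]-l[3],l[1]-l[2]):print('ang',np.degrees(np.arctan2(-v[0],v[1])),np.hypot(*v))
for v in (l[1]-l[0],l[2]-l[3]):print('ang',np.degrees(np.arctan2(v[1],v[0])),np.hypot(*v))
E
python3 st.py
```

```text
[[-195.4   56.6]
 [-131.7   55.5]
 [-134.1  -35.4]
 [-196.1  -35.2]] [-164.30026693   10.38855921]
ang -0.4447452734825334 91.78334756942343
ang -1.4836399218892962 90.93783815514611
ang -0.9934723871631458 63.65500845463564
ang -0.21295368987019148 62.003790067565916
t 2.83 lane [[-159.3  107. ]] z 0.0247 ny -0.44 tilt [ 0.001  0.    -1.   ] F [0.33 0.12 0.65] 0.0
```

```bash
python3 -m jog '[{"rx":0,"ry":0,"rz":0,"x":-0.26,"y":0.08,"z":-0.03,"jaw":-1},{"rx":0,"ry":0,"rz":0,"x":-0.26,"y":0.08,"z":-0.03,"jaw":-1},{"rx":0,"ry":0,"rz":0,"x":-0.05,"y":0.008,"z":0,"jaw":-1},{"rx":0,"ry":0,"rz":0,"x":-0.05,"y":0.008,"z":0,"jaw":-1},{"rx":0,"ry":0,"rz":0,"x":-0.05,"y":0.008,"z":0,"jaw":-1},{"rx":0,"ry":0,"rz":0,"x":-0.05,"y":0.008,"z":0,"jaw":-1},{"rx":0,"ry":0,"rz":0,"x":0,"y":0,"z":0,"jaw":-1},{"rx":0,"ry":0,"rz":0,"x":0,"y":0,"z":0,"jaw":-1}]' >/dev/null
python3 st.py; python3 - <<'E'
from h import *
i=grab_frame('top')[:,:,::-1]; s=grab_frame('side')[:,:,::-1]
cv2.imwrite('pics/c4.png',np.hstack([cv2.resize(i[150:220,262:332],(400,400),interpolation=cv2.INTER_CUBIC),cv2.resize(s[170:240,250:320],(400,400),interpolation=cv2.INTER_CUBIC)]))
E
```

```text
t 3.83 lane [[-164.4   61.8]] z 0.0199 ny -0.4 tilt [-0.001 -0.    -1.   ] F [-0.1  -0.37 -0.14] -0.0001
```

View pics/c4.png

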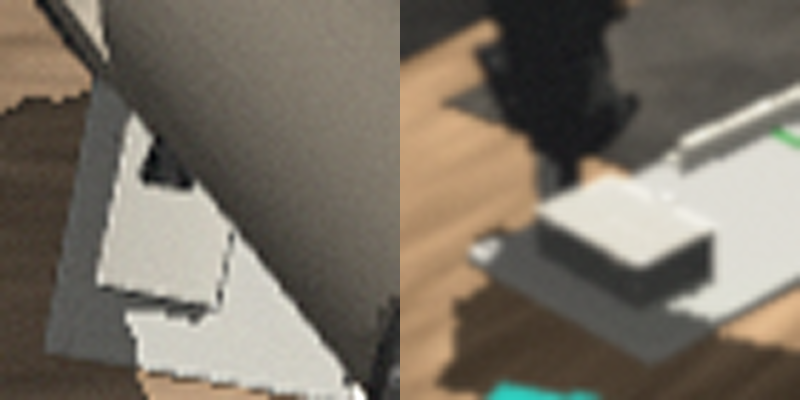

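The box moved about 9 mm across and is still square; its lower corners are now at (97,284) and (213,307). I retract and go round behind it.

```bash
python3 -m jog '[{"rx":0,"ry":0,"rz":0,"x":0.25,"y":-0.04,"z":0,"jaw":-1},{"rx":0,"ry":0,"rz":0,"x":0,"y":0,"z":0.7,"jaw":-1},{"rx":0,"ry":0,"rz":0,"x":0,"y":0,"z":0.7,"jaw":-1},{"rx":0,"ry":0,"rz":0.04,"x":-0.53,"y":0.8,"z":0,"jaw":-0.5},{"rx":0,"ry":0,"rz":0,"x":-0.53,"y":0.8,"z":0,"jaw":0},{"rx":0,"ry":0,"rz":0,"x":0,"y":0,"z":0,"jaw":0},{"rx":0,"ry":0,"rz":0,"x":0,"y":0,"z":0,"jaw":0}]' >/dev/null
python3 st.py; python3 - <<'E'
from h import *
i=grab_frame('top')[:,:,::-1]; s=grab_frame('side')[:,:,::-1]
cv2.imwrite('pics/top5.png',i)
cv2.imwrite('pics/c5.png',np.hstack([cv2.resize(i[150:220,262:332],(560,560),interpolation=cv2.INTER_CUBIC),cv2.resize(s[160:240,250:280],(210,560),interpolation=cv2.INTER_CUBIC)]))
E
```

```text
t 4.8 lane [[-249.7    1.1]] z 0.1042 ny -0.0 tilt [ 0.001 -0.    -1.   ] F [ 0.42 -0.34  0.82] 0.043
```

View pics/c5.png

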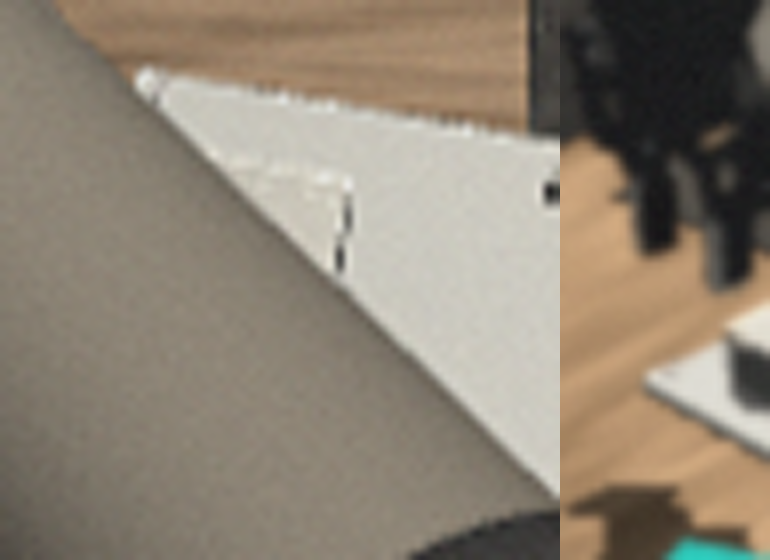

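The arm covers part of the top view, but the box's far-left corner shows at (350,180) in the crop, with its left edge running to (225,160).

```bash
python3 - <<'E'
from h import *
q=np.array([(225,160),(350,180),(337,270)],float);uv=q/8+[262,150]-.5
l=lane(ray('top',uv,.04));print(l.round(1))
v=l[1]-l[0];print(np.degrees(np.arctan2(v[1],v[0])))
v=l[1]-l[2];print(np.degrees(np.arctan2(-v[0],v[1])))
E
```

```text
[[-179.2   45.9]
 [-133.7   46.6]
 [-132.4   13.6]]
0.8951891042787233
2.1379012838223845
```

The box is at y ≈ 0 and square. I lower behind it and push a first stretch.

```bash
python3 -m jog '[{"rx":0,"ry":0,"rz":0,"x":0,"y":0,"z":-0.73,"jaw":0},{"rx":0,"ry":0,"rz":0,"x":0,"y":0,"z":-0.73,"jaw":0},{"rx":0,"ry":0,"rz":0,"x":0,"y":0,"z":0,"jaw":0},{"rx":0,"ry":0,"rz":0,"x":-0.06,"y":-0.4,"z":0,"jaw":0},{"rx":0,"ry":0,"rz":0,"x":-0.03,"y":-0.2,"z":0,"jaw":0},{"rx":0,"ry":0,"rz":0,"x":-0.015,"y":-0.1,"z":0,"jaw":0},{"rx":0,"ry":0,"rz":0,"x":-0.015,"y":-0.1,"z":0,"jaw":0},{"rx":0,"ry":0,"rz":0,"x":-0.015,"y":-0.1,"z":0,"jaw":0}]' >/dev/null
python3 st.py
python3 -m jog '[{"rx":0,"ry":0,"rz":0,"x":-0.024,"y":-0.16,"z":0,"jaw":0},{"rx":0,"ry":0,"rz":0,"x":-0.024,"y":-0.16,"z":0,"jaw":0},{"rx":0,"ry":0,"rz":0,"x":-0.024,"y":-0.16,"z":0,"jaw":0},{"rx":0,"ry":0,"rz":0,"x":-0.024,"y":-0.16,"z":0,"jaw":0},{"rx":0,"ry":0,"rz":0,"x":-0.015,"y":-0.1,"z":0,"jaw":0},{"rx":0,"ry":0,"rz":0,"x":-0.008,"y":-0.05,"z":0,"jaw":0},{"rx":0,"ry":0,"rz":0,"x":0,"y":0,"z":0,"jaw":0}]' >/dev/null
python3 st.py; python3 - <<'E'
from h import *
i=grab_frame('top')[:,:,::-1]; s=grab_frame('side')[:,:,::-1]
cv2.imwrite('pics/c6.png',np.hstack([cv2.resize(i[150:230,262:342],(400,400),interpolation=cv2.INTER_CUBIC),cv2.resize(s[160:240,250:330],(400,400),interpolation=cv2.INTER_CUBIC)]))
E
```

```text
t 5.9 lane [[-195.8    0.3]] z 0.017 ny 0.04 tilt [ 0.001  0.001 -1.   ] F [0.84 0.84 0.6 ] 0.0427
t 6.78 lane [[-1.47e+02 -1.00e-01]] z 0.0164 ny -0.02 tilt [-0. -0. -1.] F [ 0.34 -0.23 -0.3 ] 0.0427
```

View pics/c6.png

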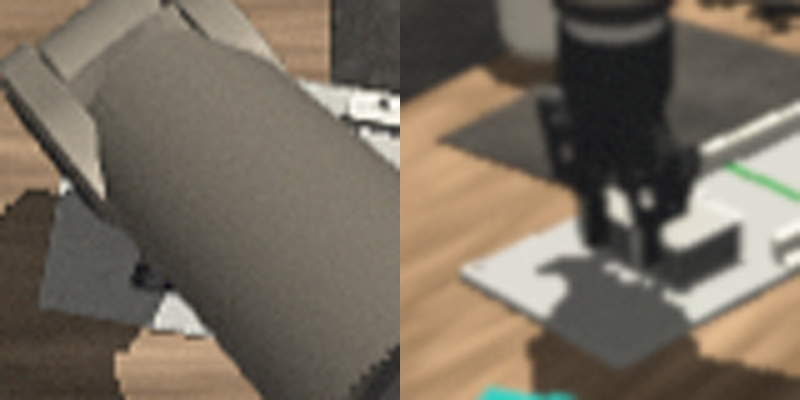

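In the side half, the fingers are on the hinge side. The box's front-right top corner is at (742,218) and the rear-right one at about (690,250).

```bash
python3 - <<'E'
from h import *
q=np.array([(742,218),(688,250),(740,255),(685,290)],float)-[400,0];uv=q/5+[250,160]-.5
print(lane(ray('side',uv[:2],.04)).round(1),lane(ray('side',uv[2:],.008)).round(1))
E
```

```text
[[ -77.3  -45.4]
 [-133.8  -50.6]] [[ -74.   -40.7]
 [-133.6  -47.3]]
```

```bash
python3 -m jog '[{"rx":0,"ry":0,"rz":0,"x":-0.015,"y":-0.1,"z":0,"jaw":0},{"rx":0,"ry":0,"rz":0,"x":-0.03,"y":-0.2,"z":0,"jaw":0},{"rx":0,"ry":0,"rz":0,"x":-0.03,"y":-0.2,"z":0,"jaw":0},{"rx":0,"ry":0,"rz":0,"x":-0.03,"y":-0.2,"z":0,"jaw":0},{"rx":0,"ry":0,"rz":0,"x":-0.03,"y":-0.2,"z":0,"jaw":0},{"rx":0,"ry":0,"rz":0,"x":-0.03,"y":-0.2,"z":0,"jaw":0},{"rx":0,"ry":0,"rz":0,"x":-0.015,"y":-0.1,"z":0,"jaw":0},{"rx":0,"ry":0,"rz":0,"x":0,"y":0,"z":0,"jaw":0}]' >/dev/null
python3 st.py; python3 - <<'E'
from h import *
i=grab_frame('top')[:,:,::-1]; s=grab_frame('side')[:,:,::-1]
cv2.imwrite('pics/c7.png',np.hstack([cv2.resize(i[150:250,322:432],(380,345),interpolation=cv2.INTER_CUBIC),cv2.resize(s[160:230,280:365],(420,345),interpolation=cv2.INTER_CUBIC)]))
E
```

```text
t 7.88 lane [[-73.7  -0.1]] z 0.0164 ny -0.06 tilt [-0. -0. -1.] F [-0.84 -0.86 -0.53] 0.0429
```

View pics/c7.png

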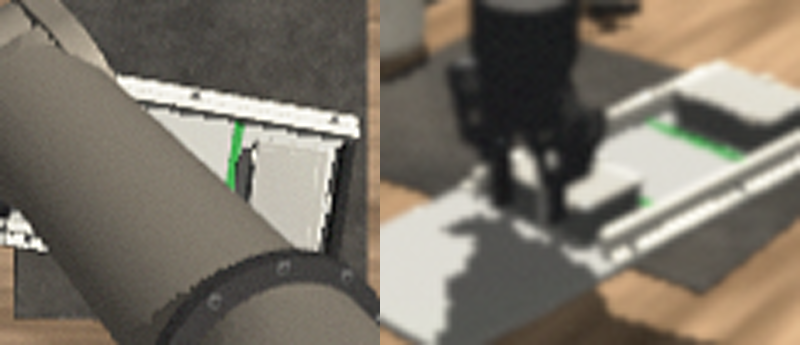

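The box is entering the mouth centrally, with its front-right top corner at about (640,182) in the side half. There is a visible gap to the rail, so I carry on to just short of the bay.

```bash
python3 - <<'E'
from h import *
print(lane(ray('side',[(280+260/4.94-.5,160+182/4.93-.5)],.04)))
E
python3 -m jog '[{"rx":0,"ry":0,"rz":0,"x":-0.015,"y":-0.1,"z":0,"jaw":0},{"rx":0,"ry":0,"rz":0,"x":-0.03,"y":-0.2,"z":0,"jaw":0},{"rx":0,"ry":0,"rz":0,"x":-0.03,"y":-0.2,"z":0,"jaw":0},{"rx":0,"ry":0,"rz":0,"x":-0.03,"y":-0.2,"z":0,"jaw":0},{"rx":0,"ry":0,"rz":0,"x":-0.03,"y":-0.2,"z":0,"jaw":0},{"rx":0,"ry":0,"rz":0,"x":-0.03,"y":-0.2,"z":0,"jaw":0},{"rx":0,"ry":0,"rz":0,"x":-0.03,"y":-0.2,"z":0,"jaw":0},{"rx":0,"ry":0,"rz":0,"x":-0.015,"y":-0.1,"z":0,"jaw":0}]' >/dev/null
python3 -m jog '[{"rx":0,"ry":0,"rz":0,"x":-0.012,"y":-0.08,"z":0,"jaw":0},{"rx":0,"ry":0,"rz":0,"x":-0.012,"y":-0.08,"z":0,"jaw":0},{"rx":0,"ry":0,"rz":0,"x":0,"y":0,"z":0,"jaw":0},{"rx":0,"ry":0,"rz":0,"x":0,"y":0,"z":0,"jaw":0}]' >/dev/null
python3 st.py; python3 - <<'E'
from h import *
i=grab_frame('top')[:,:,::-1]; s=grab_frame('side')[:,:,::-1]
cv2.imwrite('pics/c8.png',np.hstack([cv2.resize(i[150:250,322:432],(380,345),interpolation=cv2.INTER_CUBIC),cv2.resize(s[160:230,300:385],(420,345),interpolation=cv2.INTER_CUBIC)]))
E
```

```text
[[ -7.22378082 -46.95486077]]
t 9.47 lane [[19.9 -0.1]] z 0.0165 ny 0.01 tilt [-0.  0. -1.] F [-0.3  -0.01 -0.28] 0.0426
```

View pics/c8.png

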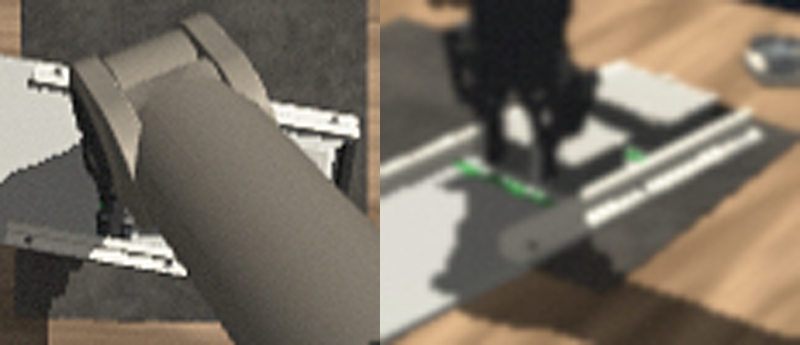

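The box is inside the lane with its front-right top corner at about (632,152), still clear of the rail. I push 6 mm more, then back straight out, rise clear of the view, and measure.

```bash
python3 - <<'E'
from h import *
print(lane(ray('side',[(300+252/4.94-.5,160+152/4.93-.5)],.04)))
E
python3 -m jog '[{"rx":0,"ry":0,"rz":0,"x":-0.008,"y":-0.05,"z":0,"jaw":0},{"rx":0,"ry":0,"rz":0,"x":-0.008,"y":-0.05,"z":0,"jaw":0},{"rx":0,"ry":0,"rz":0,"x":0,"y":0,"z":0,"jaw":0},{"rx":0,"ry":0,"rz":0,"x":0,"y":0,"z":0,"jaw":0}]' >/dev/null
python3 st.py
python3 -m jog '[{"rx":0,"ry":0,"rz":0,"x":0.03,"y":0.2,"z":0,"jaw":0},{"rx":0,"ry":0,"rz":0,"x":0.06,"y":0.4,"z":0,"jaw":0},{"rx":0,"ry":0,"rz":0,"x":0,"y":0,"z":0.8,"jaw":0},{"rx":0,"ry":0,"rz":0,"x":0,"y":0,"z":0.9,"jaw":0},{"rx":0,"ry":0,"rz":0,"x":0,"y":0.9,"z":0.3,"jaw":0},{"rx":0,"ry":0,"rz":0,"x":0,"y":0.9,"z":0,"jaw":0},{"rx":0,"ry":0,"rz":0,"x":0,"y":0.9,"z":0,"jaw":0},{"rx":0,"ry":0,"rz":0,"x":0,"y":0.9,"z":0,"jaw":0}]' >/dev/null
python3 st.py; python3 - <<'E'
from h import *
i=grab_frame('top')[:,:,::-1]; s=grab_frame('side')[:,:,::-1]
cv2.imwrite('pics/top9.png',i);cv2.imwrite('pics/side9.png',s)
# intensity profile along lane at heights of plate/box top, averaged over y strips
g=cv2.cvtColor(i,cv2.COLOR_BGR2GRAY).astype(np.float32)
def samp(xs,ys,z):
    w=np.array([[*world(x,y),z] for x in xs for y in ys]);uv=proj('top',w).astype(np.float32)
    f=cv2.remap(i.astype(np.float32),uv[:,0].reshape(len(xs),-1),uv[:,1].reshape(len(xs),-1),cv2.INTER_LINEAR)
    return f
xs=np.arange(6,126,2)
for a,b in((-40,-24),(24,40)):
    f=samp(xs,np.arange(a,b,2),.04).mean(1);print(a);print([(int(x),*v.astype(int)) for x,v in zip(xs,f)][::1])
ys=np.arange(-64,66,2)
f=samp(np.arange(55,80,2),ys,.04).mean(0);print('across',[(int(x),*v.astype(int)) for x,v in zip(ys,f)])
E
```

```text
[[ 74.36306382 -62.34255881]]
t 10.07 lane [[26.4 -0.1]] z 0.0165 ny -0.02 tilt [-0. -0. -1.] F [-0.42 -0.39  0.46] 0.0427
t 11.07 lane [[-226.3  -32.9]] z 0.1368 ny 0.03 tilt [ 0.001  0.    -1.   ] F [ 0.45  0.15 -0.83] 0.0425
-40
[(6, np.int64(193), np.int64(203), np.int64(206)), (8, np.int64(193), np.int64(203), np.int64(207)), (10, np.int64(192), np.int64(202), np.int64(205)), (12, np.int64(151), np.int64(188), np.int64(154)), (14, np.int64(89), np.int64(167), np.int64(77)), (16, np.int64(76), np.int64(167), np.int64(62)), (18, np.int64(91), np.int64(172), np.int64(81)), (20, np.int64(138), np.int64(186), np.int64(137)), (22, np.int64(191), np.int64(204), np.int64(201)), (24, np.int64(200), np.int64(208), np.int64(213)), (26, np.int64(182), np.int64(191), np.int64(194)), (28, np.int64(123), np.int64(129), np.int64(130)), (30, np.int64(94), np.int64(98), np.int64(99)), (32, np.int64(79), np.int64(83), np.int64(83)), (34, np.int64(78), np.int64(83), np.int64(83)), (36, np.int64(89), np.int64(95), np.int64(97)), (38, np.int64(144), np.int64(153), np.int64(155)), (40, np.int64(168), 
[... 7874 characters left out ...]
int64(184), np.int64(197), np.int64(201)), (40, np.int64(181), np.int64(193), np.int64(197)), (42, np.int64(182), np.int64(193), np.int64(197)), (44, np.int64(195), np.int64(206), np.int64(209)), (46, np.int64(203), np.int64(214), np.int64(217)), (48, np.int64(199), np.int64(210), np.int64(212)), (50, np.int64(164), np.int64(172), np.int64(174)), (52, np.int64(117), np.int64(123), np.int64(124)), (54, np.int64(76), np.int64(81), np.int64(81)), (56, np.int64(92), np.int64(98), np.int64(100)), (58, np.int64(164), np.int64(175), np.int64(178)), (60, np.int64(222), np.int64(232), np.int64(234)), (62, np.int64(230), np.int64(239), np.int64(241)), (64, np.int64(217), np.int64(226), np.int64(228))]
```

Measured at its top height, the box runs from lane x ≈ 37.5 to 99.5, putting its origin at about 69 of 70 mm. Across the lane it runs from -45.5 to +46 mm, square, and the hand is clear. I hand in.

```bash
python3 -m jog '[{"rx":0,"ry":0,"rz":0,"x":0,"y":0,"z":0.3,"jaw":0},{"rx":0,"ry":0,"rz":0,"x":0,"y":0,"z":0,"jaw":0},{"rx":0,"ry":0,"rz":0,"x":0,"y":0,"z":0,"jaw":0}]' >/dev/null; python3 -c "
from bench import r
print(r.hand_in())"
```

```text
the job is handed in; nothing more can be done
None
```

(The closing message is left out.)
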